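# Feed a printed sensor head through the sprung gate of the test lane

## Robot

A 6-joint arm with a two-finger parallel gripper is mounted at the origin on the work surface. World frame = base frame: x ahead of the robot, y to its left, z up, the work surface at z = 0. Lengths are in m, angles in rad, forces in N, time in s.
With the tool pointing down it reaches from about 0.35 to 0.975 m from the base axis. Payload 4.9 kg.
Tool frame: the origin (TCP) lies midway between the tips of the shut fingers; the grasp point (between the pads) lies 19 mm behind it (env.pinch_z is the distance from the TCP to the grasp point, in m); z points along the fingers, x is the direction in which the jaws open and shut, and the axes are right-handed (so a half turn about z gives the same grasp; the last joint's range is limited). The gripper opens to 85 mm and grips with 20 to 120 N. Pads are 22 mm wide; open, the fingers measure 114 mm over their backs; the gripper's body (76 mm by 85 mm) begins 54 mm behind the grasp point. The pads swing forward as they close: fully open they stand 13 mm farther back than shut.
Start: joints at [-1.367, 0.053, 1.613, -0, 1.476, -0.119], TCP at [0.198, -0.593, 0.204] pointing down, gripper open.
Joint ranges: [-3.01, 3.01], [-1.01, 2.22], [0.06, 2.58], [-1.02, 4.17], [0.09, 2.62], [-3.14, 3.14]. Speed limits (rad/s): [2.57, 2.57, 3.14, 3.14, 3.14, 3.14].

## Interface

Orientations are given as a unit quaternion [x, y, z, w].
In Python, from cell import env gives the robot as it stands. Calls block until the motion is done:
- env.movep(position, orientation): joint-space move of the TCP to a pose.
- env.servo_line(position, ori=None, v=0.15): straight line of the TCP; ori=None keeps the orientation; v is the mean speed in m/s.
- env.move_j(angles): joint-space move.
- env.gripper_to(opening, squeeze=None): opening from 0.0 (shut) to 1.0 (fully open); squeeze is the grip in N (None keeps the last); returns when the fingers have stopped.
- env.dwell(seconds).
- env.inverse_kinematics(position, orientation): joint angles nearest the present ones, or None.
- env.get_state(): the state.
- env.get_image(name): name is "side" or "top"; returns the picture (384x512x3 uint8, blue, green, red); there is no depth.
- env.camera_model(name): a dict with "camera_matrix" (3x3 intrinsics, pixels), "world_to_cam" (4x4, takes a point from world to camera coordinates). Camera axes: x right, y down, z forward; pixel columns grow to the right and rows downward; lengths in m; the calibration is good to about 2 mm. A picture is of the moment at which its call begins. camera_model takes no time and is no camera call.
A pose or a line that the arm cannot do raises env.IKError and nothing moves.
- env.finish_job(): hands the job in, once; it reports no verdict.
Trained networks look in the newest picture that a camera, given by its name, has taken for a name from the list of things; names that differ only in an ending like _2 or _b are one class to them, and where a whole thing is asked for, a point or a joint stands for the part that bears it (a point fixed in the world has none). Each returns a list of dicts, best first, with "p" (0 to 1); they miss things now and then, are a little off and sometimes report something else, mostly with a low value. They report only what shows in the picture. A call takes as long as a camera call.
- env.trace(camera, query): "pixels" (384x512 bool, what is visible of it) and "extent" ([left, top, right, bottom] in pixels, round what is visible of it).
The state is a dict: "t": time; "qpos": joint angles; "dq": joint speeds; "effort": joint torques, N m; "tcp_pos": TCP position; "ee_rot": TCP orientation; "ft_force": force on the tool from outside, world axes, zero at the start; "ft_torque": the same for the moment, N m; "width": opening from 0.0 (shut) to 1.0 (fully open).
Only numpy, scipy, OpenCV 4.12 (cv2) and the standard library are available. Lean on these libraries where they do the work, as an engineer would, in place of code of your own. Each camera call takes 0.05 s, during which the arm holds its last target.

## Task

Put the white printed sensor head (flat-backed, with one round nose) on the open ledge of the test lane with its nose towards the gate, then push it along the lane floor through the sprung gate until it is fully home against the stop pad at the end. Hold it pressed lightly against the pad for about a second so that the pad registers it, without ramming the pad, then draw out so that the gate swings shut behind it. Leave the other things on the bench alone and do not knock the lane.

Things in the scene. Friction and masses are not known exactly. Their poses are not given: they have to be found in the camera images.
- head_mid (a point): Centre, half-way up, of the loose sensor head: white printed block 58 mm long (x), 48 wide (y), 34 high, 0.13 to 0.25 kg. x points to its round nose, z up. The back 34 mm have parallel sides and a flat rear face, 29 mm behind this point; the front is a half-round of 24 mm radius, foremost 29 mm ahead. Screws and stubs rise up to 7 mm above the top, within 15 mm of the centre line.
- head_nose (a point): Foremost point of the head's round nose, 17 mm above its underside; x axis points forward out of the nose.
- gate_line (a point): Middle of the lane's gateway on the lane floor, 6 mm above the bench. x points along the lane in the direction of travel, y left, z up. The floor plate, 90 mm wide, runs from x = -115 mm (open ledge before the gate, no walls) to +170 mm. Walls run from x = 0 to 170 mm, inner faces at y = -29 and +35 mm, tops 44 mm above the floor. Posts of 5 mm radius flank the gateway at y = +-34 mm.
- gate (a joint): Angle of the sprung gate leaf (rad): 0 shut, opens only in the direction of travel, to 1.5. Grey plate 57 mm wide, 36 high, 4 thick, hinged on the left post (y = +34 mm). Its spring closes it: it adds 2 to 6 N to a push and shuts by itself once the first 60 mm past the gateway are clear. It leans on a finger standing there and jams if that is pulled back: lift the finger straight out.
- gate_edge (a point): Middle of the free upright edge of the gate leaf; when shut it lies at y = -23 mm of gate_line.
- stop_face (a point): Centre of the stop block's front face, 15 mm above the lane floor, 136 to 148 mm past the gateway; x points along the lane, away from the gate. From it a round black pad, 24 mm across, stands out 4 to 18 mm towards the gate: screwed out differently each time, not measured, to be found by feel. It is rigid, registers a push of 4 N or more and must not get over 18 N.
- stop: The fixed stop block that carries the pad, grey, 16 mm deep, 46 mm wide, 30 mm high; origin on the lane floor under its front face. With the nose on the pad, the head's rear face lies at least 60 mm past the gateway, just clear of the gate's swing.
- head: The same sensor head; origin at the middle of its underside, axes as for head_mid.
- lane: The fixed test lane with its gate; origin on the bench 6 mm under gate_line, same axes. Past the gate two metal strips, 40 to 44 mm above the floor, cover the lane's edges but leave a slot 42 mm wide (y = +-21 mm) open from above along its whole length, for a pushing finger; the head is too wide for the slot. The left gate post carries a spring housing to 57 mm above the floor.
- disc: Bystander: round white printed part, 58 mm across, 24 mm high, loose; origin under its centre.
- bracket: Bystander: white printed U-shaped bracket, 50 x 40 mm, 45 mm high, loose; origin under its centre.
- tray: Bystander: clear open tray of red terminals, 100 x 75 mm, 35 mm high; origin under its centre.
- spray: Bystander: spray can, 66 mm across, 190 mm high; origin under its centre.
- bin: Bystander: orange open bin, 150 x 180 mm, 90 mm high; origin under its centre.
- driver: Bystander: screwdriver lying on the bench; origin under its middle.

How it is judged:
On the way, in this order (a step that is already met when the one before it is completed fails the run):
1. the head stands in the gateway on the lane floor, nose first, holding the gate open (value of joint gate above 0.5 rad and x of head_nose in the frame of gate_line above 0.015 m and x of head_mid in the frame of gate_line below 0.04 m and z of head_mid in the frame of gate_line below 0.024 m and angle between head_mid's own z axis and vertical below 0.15 rad), for 0.1 s.
2. the head is held pressed on the stop's pad, with 4 to 18 N, for half a second (contact force between head and stop between 4 and 18 N and x of head_nose in the frame of stop_face above -0.02 m), for 0.5 s.
At the end, for the whole second after the job is handed in: The head, once registered by the pad, stands flat on the lane floor between gate and stop, at rest, its nose no more than 20 mm from the stop block's front face (the pad stands out 4 to 18 mm), and the gate is shut behind it (below 0.06 rad) (value of joint gate below 0.06 rad and x of head_nose in the frame of stop_face above -0.02 m and x of head_mid in the frame of gate_line above 0.08 m and z of head_mid in the frame of gate_line below 0.021 m and angle between head_mid's own z axis and vertical below 0.08 rad and linear speed of head below 0.01 m/s); the robot touches nothing.
It fails at once if the stop pad is pressed with more than 18 N (contact force between head and stop above 18 N).
It fails at once if the robot pushes on the lane or its gate with more than 20 N (contact force between any of the arm, the fingers and lane above 20 N).
It fails at once if the robot touches the stop hard (contact force between the fingers and stop above 20 N).
It fails at once if a bystander is moved by more than 15 mm (distance of any of disc, bracket, tray, spray, bin, driver from where it was at the start of the episode above 0.015 m).
It also fails if it takes over 67 s, if anything falls off the work surface, if the arm or the gripper's body presses on something with over 40 N, if the wrist force passes 120 N, or if a joint passes its speed limit or range.

## Working session

There is one attempt and no reset: what is moved stays moved. The work goes in short steps, each a Python script; the robot and the scene stay as the last script left them, time stands still between calls to the robot, and variables do not carry over. Pictures are saved under pics/ and viewed, and the job is handed in when it is done.

```bash
ls; mkdir -p pics; python3 - <<'E'
from cell import env
import cv2
for n in("side","top"):
    im=env.get_image(n); cv2.imwrite(f"pics/{n}0.png",im)
    m=env.camera_model(n); print(n,m)
    for q in("head","lane","stop","gate","disc","bracket","tray","spray","bin","driver"):
        r=env.trace(n,q); print(q,[(round(d["p"],2),[int(v) for v in d["extent"]]) for d in r[:3]])
print(env.get_state(), env.pinch_z)
E
```

```text
pics
side {'camera_matrix': array([[366.15309905,   0.        , 246.84360041],
       [  0.        , 366.15309905, 195.10189499],
       [  0.        ,   0.        ,   1.        ]]), 'world_to_cam': array([[-0.97946745, -0.20158163,  0.00289152,  0.52790179],
       [-0.13903291,  0.66502342, -0.73376678,  0.13981666],
       [ 0.14599098, -0.7191027 , -0.67939528,  0.87411197],
       [ 0.        ,  0.        ,  0.        ,  1.        ]])}
head [(0.69, [261, 130, 278, 149]), (0.2, [181, 158, 222, 185])]
lane [(0.97, [226, 201, 267, 290]), (0.5, [180, 161, 220, 185]), (0.39, [263, 132, 280, 148])]
stop [(0.64, [234, 263, 258, 282])]
gate [(0.52, [240, 221, 259, 228]), (0.52, [294, 265, 332, 349])]
disc [(0.82, [287, 148, 304, 168])]
bracket [(0.51, [245, 153, 260, 173]), (0.35, [82, 256, 143, 342])]
tray [(0.89, [180, 158, 219, 187])]
spray [(0.6, [83, 256, 144, 341])]
bin [(0.83, [177, 95, 244, 158]), (0.71, [241, 220, 258, 234])]
driver [(0.75, [292, 265, 330, 351])]
top {'camera_matrix': array([[429.99022831,   0.        , 255.79669788],
       [  0.        , 429.99022831, 187.988
[... 736 characters left out ...]
0, 204])]
{'t': 1.1, 'qpos': array([-1.36702521e+00,  5.26988994e-02,  1.61290602e+00,  3.21631769e-06,
        1.47601654e+00, -1.19014996e-01]), 'dq': array([ 9.61236854e-04,  1.55791114e-03,  3.55331644e-04, -2.26789499e-03,
       -1.11952640e-03,  2.30619931e-06]), 'effort': array([ 7.67666806e-04, -3.93685913e+01, -3.70462704e+01,  1.57901979e-05,
        5.56174691e-04,  7.62653258e-06]), 'tcp_pos': array([ 0.19824328, -0.59269835,  0.20420065]), 'ee_rot': array([ 8.11544738e-01, -5.84290286e-01, -9.52598870e-06, -1.09249043e-05]), 'ft_force': array([ 0.09421929, -0.5501314 ,  0.53319289]), 'ft_torque': array([ 0.02052796, -0.03038413,  0.00264084]), 'width': 1.000988127132857} 0.0187
```

```bash
python3 - <<'E'
import cv2,numpy as np
t=cv2.imread("pics/top0.png");s=cv2.imread("pics/side0.png")
cv2.imwrite("pics/a.png",cv2.resize(t[160:230,160:290],None,fx=6,fy=6,interpolation=cv2.INTER_CUBIC))
cv2.imwrite("pics/b.png",cv2.resize(t[160:245,305:395],None,fx=7,fy=7,interpolation=cv2.INTER_CUBIC))
cv2.imwrite("pics/c.png",cv2.resize(s[90:300,170:340],None,fx=2.85,fy=2.85,interpolation=cv2.INTER_CUBIC)[:600])
E
```

```text
(no output)
```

View pics/top0.png

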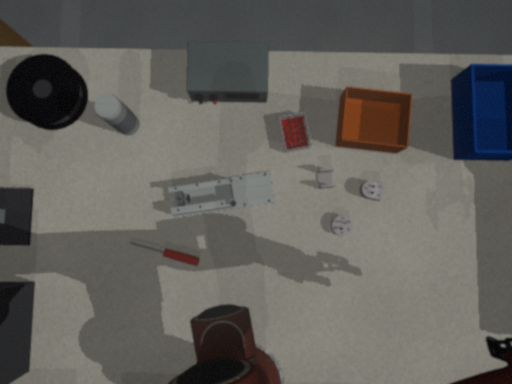

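View pics/a.png

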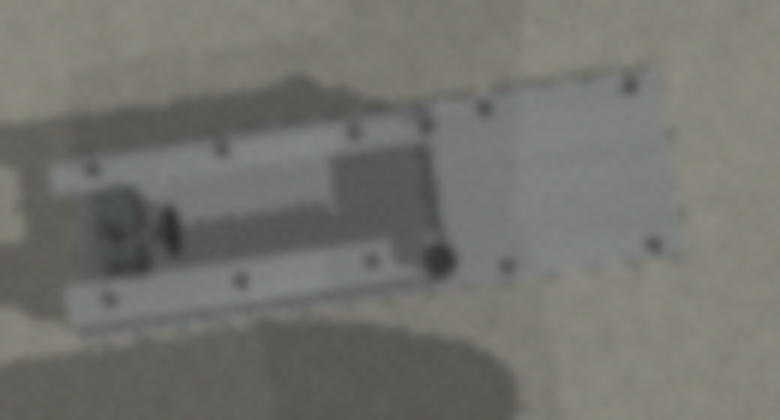

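View pics/b.png

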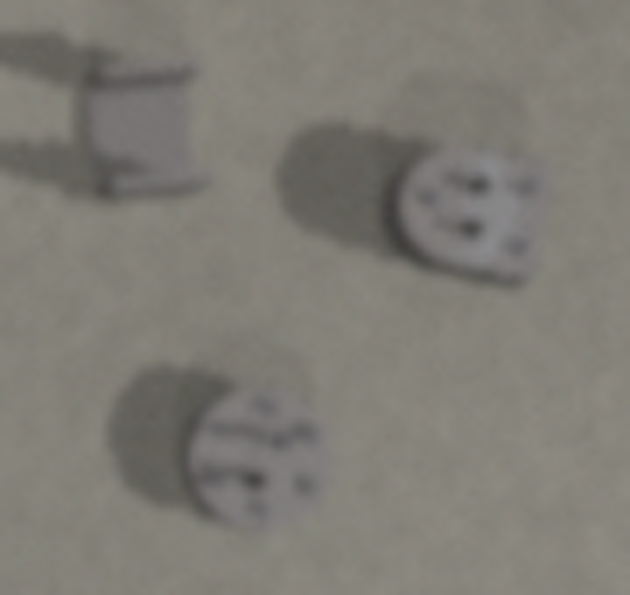

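View pics/c.png

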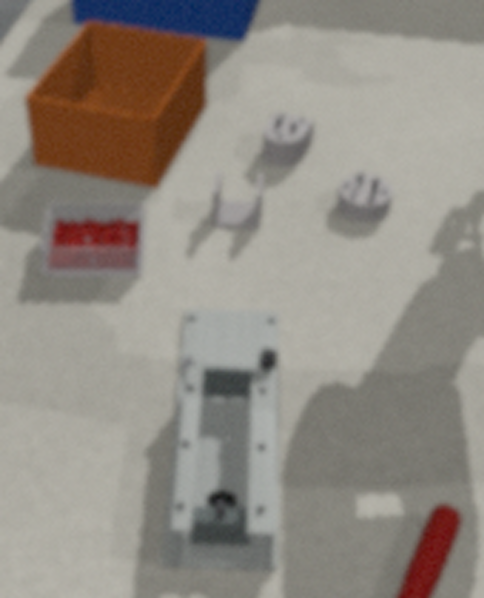

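```bash
cat > h.py <<'E'
import numpy as np,cv2
from cell import env
from scipy.optimize import minimize,least_squares
C={n:env.camera_model(n) for n in("side","top")}
def proj(n,P):
    P=np.atleast_2d(P);m=C[n];c=P@m["world_to_cam"][:3,:3].T+m["world_to_cam"][:3,3]
    u=c@m["camera_matrix"].T;return u[:,:2]/u[:,2:]
def tf(p,L):
    L=np.atleast_2d(L).astype(float);c,s=np.cos(p[2]),np.sin(p[2])
    return np.c_[p[0]+c*L[:,0]-s*L[:,1],p[1]+s*L[:,0]+c*L[:,1],L[:,2]]
def ray(n,uv,z):
    m=C[n];R=m["world_to_cam"][:3,:3];t=m["world_to_cam"][:3,3]
    d=R.T@np.linalg.inv(m["camera_matrix"])@np.array([*uv,1.]);o=-R.T@t
    return o+d*(z-o[2])/d[2]
a=np.linspace(-np.pi/2,np.pi/2,25)
o2=np.r_[[[-.029,.024],[-.029,-.024]],np.c_[.005+.024*np.cos(a),.024*np.sin(a)]]
HEAD=np.r_[np.c_[o2,0*o2[:,0]],np.c_[o2,0*o2[:,0]+.034]]
def fill(uv,ext,S=8):
    l,t,r,b=ext;im=np.zeros(((b-t)*S,(r-l)*S),np.uint8)
    h=cv2.convexHull(uv.astype(np.float32))[:,0]
    q=((h+.5-[l,t])*S-.5)
    cv2.fillConvexPoly(im,np.round(q*16).astype(np.int32),1,shift=4)
    return cv2.resize(im.astype(np.float32),None,fx=1/S,fy=1/S,interpolation=cv2.INTER_AREA)
def fithead(masks,p0,dz=0):
    H=HEAD+[0,0,dz]
    def cost(p):
        c=0
        for n,(m,e) in masks.items():
            c+=np.abs(fill(proj(n,tf(p,H)),e)-m[e[1]:e[3],e[0]:e[2]]).sum()
        return c
    best=None
    for dy in(-.2,0,.2):
        r=minimize(cost,np.array(p0)+[0,0,dy],method="Nelder-Mead",options=dict(initial_simplex=np.array(p0)+[0,0,dy]+np.array([[0,0,0],[.006,0,0],[0,.006,0],[0,0,.2]]),xatol=1e-4,fatol=.01))
        if best is None or r.fun<best.fun:best=r
    return best.x,best.fun
E
python3 - <<'E'
from h import *
# lane
ta=lambda X,Y:((X+.5)/6-.5+160,(Y+.5)/6-.5+160)
sc=lambda X,Y:((X+.5)/2.85-.5+170,(Y+.5)/2.85-.5+90)
K=[("top",ta(655,68),(-.115,-.045,.006)),("top",ta(683,252),(-.115,.045,.006)),("top",ta(440,260),(0,.034,.063)),
("side",sc(183,312),(-.115,-.045,.006)),("side",sc(278,312),(-.115,.045,.006)),("side",sc(268,354),(0,.034,.063)),
("side",sc(170,568),(.17,-.045,.003)),("side",sc(273,568),(.17,.045,.003))]
f=lambda p,ns=("top","side"):np.concatenate([proj(n,tf(p,L))[0]-uv for n,uv,L in K if n in ns])
p0=[*ray("top",ta(432,200),.006)[:2],np.pi/2+.1]
for ns in(("top","side"),("top",),("side",)):
    r=least_squares(f,p0,loss="soft_l1",args=(ns,));print(ns,r.x,f(r.x,ns).reshape(-1,2).round(1).tolist())
    if len(ns)==2: lane=r.x
t=cv2.imread("pics/top0.png");s=cv2.imread("pics/side0.png")
env_m={}
for n,uvs in(("top",(371,190)),("side",(269,139))):
    env.get_image(n);r=env.trace(n,"head")
    for d in r:
        e=d["extent"]
        if e[0]<uvs[0]<e[2] and e[1]<uvs[1]<e[3]:
            env_m[n]=(d["pixels"].astype(np.float32),[int(e[0])-6,int(e[1])-6,int(e[2])+7,int(e[3])+7]);print(n,d["p"],e,d["pixels"].sum());break
h0=[*ray("top",(371,191),.02)[:2],np.pi/2-.2]
for k in(list(env_m),*[[q] for q in env_m]):
    print(k,fithead({q:env_m[q] for q in k},h0))
head,_=fithead(env_m,h0)
np.save("lane.npy",lane);np.save("head.npy",head)
LL=[[(-.115,-.045,.006),(-.115,.045,.006),(.17,.045,.006),(.17,-.045,.006)],[(0,-.021,.05),(.17,-.021,.05)],[(0,.021,.05),(.17,.021,.05)],[(0,.034,.042),(0,-.023,.042)],[(0,.034,.006),(0,.034,.063)],
 [(.142,-.023,.036),(.142,.023,.036),(.158,.023,.036),(.158,-.023,.036)]]
def draw(im,n,x0,y0,x1,y1,S,fn):
    v=cv2.resize(im[y0:y1,x0:x1],None,fx=S,fy=S,interpolation=cv2.INTER_CUBIC)
    g=lambda P:np.round((proj(n,P)+.5-[x0,y0])*S-.5).astype(np.int32)
    for L in LL:cv2.polylines(v,[g(tf(lane,L))],len(L)>2,(0,0,255),1)
    for q in(HEAD[:27],HEAD[27:]):cv2.polylines(v,[g(tf(head,q))],True,(0,255,0),1)
    cv2.imwrite(fn,v)
draw(t,"top",160,150,395,230,3.4,"pics/o1.png");draw(s,"side",215,125,290,300,3.4,"pics/o2.png")
E
```

```text
('top', 'side') [0.52465225 0.03743621 1.7481436 ] [[0.1, -0.2], [0.7, 0.2], [-0.4, 0.3], [0.0, -1.0], [-0.5, -0.3], [0.0, 0.4], [-2.2, -0.2], [3.0, 0.8]]
('top',) [0.52528835 0.03779168 1.74383772] [[0.1, -0.3], [0.5, 0.1], [-0.6, 0.1]]
('side',) [0.52431749 0.03717031 1.74952573] [[0.1, -1.0], [-0.4, -0.4], [0.2, 0.4], [-1.9, -0.2], [3.3, 0.7]]
top 0.68 [359.5, 179.6, 381.4, 199.6] 371
side 0.76 [263.8, 130.5, 277.8, 147.1] 272
['top', 'side'] (array([ 0.53739804, -0.35394096,  1.43553714]), np.float64(56.453125))
['top'] (array([ 0.53791885, -0.35522105,  1.37493637]), np.float64(30.875))
['side'] (array([ 0.53675522, -0.35226164,  1.47594236]), np.float64(18.328125))
```

View pics/o1.png

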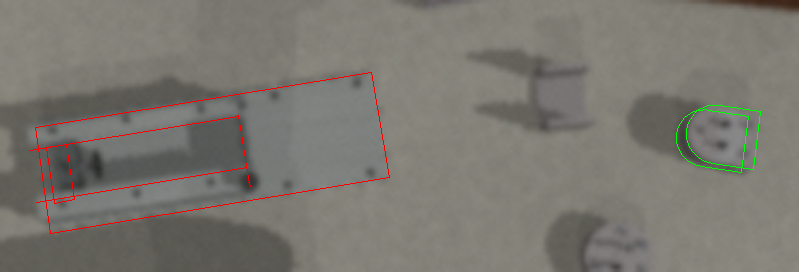

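View pics/o2.png

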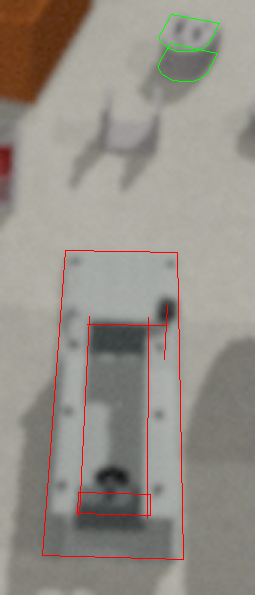

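```bash
python3 - <<'E'
import cv2,numpy as np
def z(f,x0,y0,x1,y1,S,o,g):
    t=cv2.imread(f)[y0:y1,x0:x1].astype(float);lo,hi=np.percentile(t,1),np.percentile(t,99.5)
    t=(np.clip((t-lo)/(hi-lo),0,1)*255).astype(np.uint8)
    v=cv2.resize(t,None,fx=S,fy=S,interpolation=cv2.INTER_CUBIC)
    for x in range(x0,x1):
        if x%g==0:cv2.line(v,(int((x-x0+.5)*S),0),(int((x-x0+.5)*S),5),(0,255,255),1);cv2.putText(v,str(x),(int((x-x0+.5)*S),14),0,.35,(0,255,255))
    for y in range(y0,y1):
        if y%g==0:cv2.line(v,(0,int((y-y0+.5)*S)),(5,int((y-y0+.5)*S)),(0,255,255),1);cv2.putText(v,str(y),(6,int((y-y0+.5)*S)),0,.35,(0,255,255))
    cv2.imwrite(o,v)
z("pics/top0.png",350,172,392,210,15,"pics/z1.png",5)
z("pics/side0.png",255,124,287,155,18,"pics/z2.png",5)
z("pics/top0.png",162,165,278,220,6.8,"pics/z3.png",10)
z("pics/side0.png",220,194,275,296,5.8,"pics/z4.png",10)
E
```

```text
(no output)
```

View pics/z1.png

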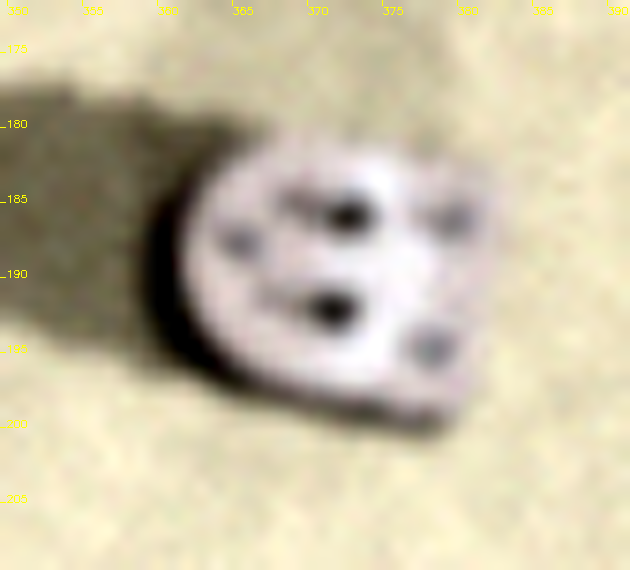

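View pics/z2.png

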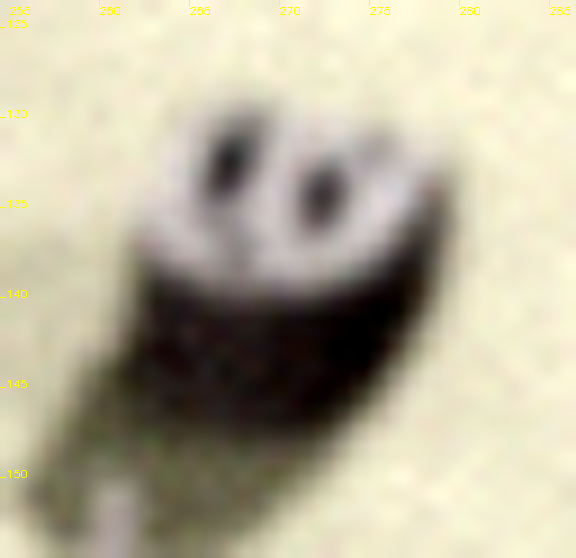

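View pics/z3.png

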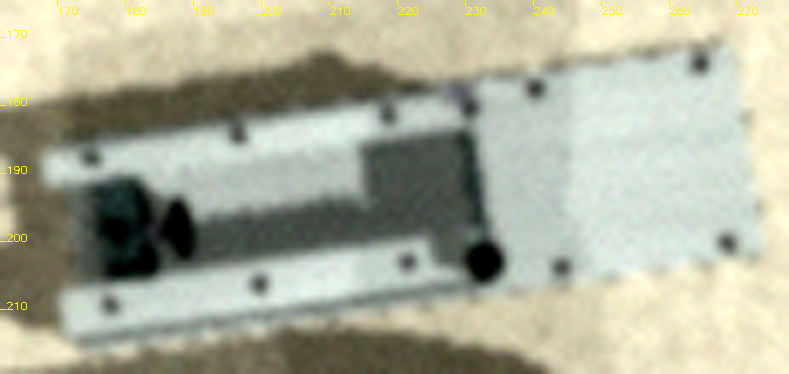

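View pics/z4.png

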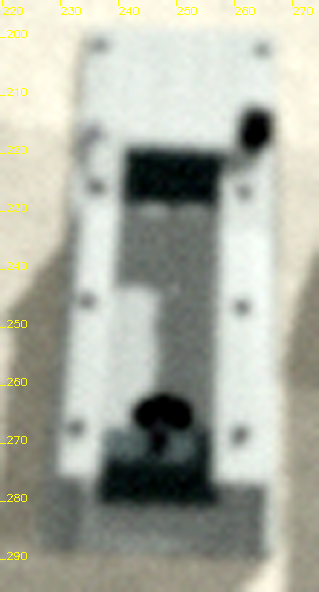

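```bash
python3 - <<'E'
from h import *
K=[("top",(269.5,170.8),(-.115,-.045,.006)),("top",(272.8,202.5),(-.115,.045,.006)),("top",(232.3,203),(0,.034,.063)),("top",(228.8,184.5),(0,-.023,.042)),
("side",(233.8,199.7),(-.115,-.045,.006)),("side",(266.2,199.7),(-.115,.045,.006)),("side",(262.3,214),(0,.034,.063)),
("side",(226.6,288.2),(.17,-.045,.003)),("side",(265.5,288.2),(.17,.045,.003))]
Ln=[("top",[(172,191.7),(213,186.7)],-.021),("top",[(172,206.8),(220,200.3)],.021),("side",[(240.5,230),(237.5,266)],-.021),("side",[(256.3,230),(256,268)],.021)]
def f(p,ns=("top","side")):
    r=[proj(n,tf(p,L))[0]-uv for n,uv,L in K if n in ns]
    for n,pts,y in Ln:
        if n in ns:
            a,b=proj(n,tf(p,[(0,y,.049),(.17,y,.049)]));d=(b-a)/np.linalg.norm(b-a)
            r.append(np.array([d[0]*(q[1]-a[1])-d[1]*(q[0]-a[0]) for q in pts]))
    return np.concatenate(r)
for ns in(("top","side"),("top",),("side",)):
    r=least_squares(f,[.525,.037,1.73],loss="soft_l1",f_scale=.5,args=(ns,));print(ns,r.x,f(r.x,ns).round(1).tolist())
    if len(ns)==2:lane=r.x
np.save("lane.npy",lane)
G=lambda w:((np.array(w)[:2]-lane[:2])@np.array([[np.cos(lane[2]),-np.sin(lane[2])],[np.sin(lane[2]),np.cos(lane[2])]]))
# stop front face top edge z=.036: top view front edge of block, side view
for uv in((180.5,191.5),(184,203.5)):print("stop front top-view",G(ray("top",uv,.036))*1e3)
for uv in((238,269),(256,269)):print("stop front side-view(top front edge hidden?)",G(ray("side",uv,.036))*1e3)
for uv in((237,280.5),(256.5,280.5)):print("stop rear bottom/ top",G(ray("side",uv,.006))*1e3)
for uv in((237,273.5),(256.5,273.5)):print("stop rear top",G(ray("side",uv,.036))*1e3)
print("pad front top view",G(ray("top",(188.5,198),.021))*1e3,G(ray("side",(247,262),.033))*1e3)
# head manual
HK=[("top",(361.6,188.3),(.029,0,.034)),("top",(380.3,200.2),(-.029,.024,.034)),("top",(382.0,183.5),(-.029,-.024,.034))]
HL=[]
g=lambda p:np.concatenate([proj(n,tf(p,L))[0]-uv for n,uv,L in HK])
r=least_squares(g,[.537,-.35,1.42]);print("head",r.x,g(r.x).round(1));head=r.x
np.save("head.npy",head)
t=cv2.imread("pics/top0.png");s=cv2.imread("pics/side0.png")
LL=[[(-.115,-.045,.006),(-.115,.045,.006),(.17,.045,.006),(.17,-.045,.006)],[(0,-.021,.05),(.17,-.021,.05)],[(0,.021,.05),(.17,.021,.05)],[(0,.034,.042),(0,-.023,.042)],[(0,.034,.006),(0,.034,.063)],
 [(.142,-.023,.036),(.142,.023,.036),(.158,.023,.036),(.158,-.023,.036)]]
def draw(im,n,x0,y0,x1,y1,S):
    v=cv2.resize(cv2.convertScaleAbs(im[y0:y1,x0:x1],alpha=1.3),None,fx=S,fy=S,interpolation=cv2.INTER_CUBIC)
    g=lambda P:np.round((proj(n,P)+.5-[x0,y0])*S-.5).astype(np.int32)
    for L in LL:cv2.polylines(v,[g(tf(lane,L))],len(L)>2,(0,0,255),1)
    for q in(HEAD[:27],HEAD[27:]):cv2.polylines(v,[g(tf(head,q))],True,(0,255,0),1)
    return v
pad=lambda v,w,h:cv2.copyMakeBorder(v,0,h-v.shape[0],0,w-v.shape[1],cv2.BORDER_CONSTANT)
A=[draw(t,"top",162,165,278,220,4),draw(t,"top",350,172,392,210,8),draw(s,"side",255,124,287,155,8),draw(s,"side",220,194,275,296,4)]
w=np.zeros((600,800,3),np.uint8)
w[0:220,0:464]=A[0];w[0:304,464:800]=A[1];w[310:310+248,464:464+256]=A[2];w[225:225+375,0:220]=A[3][:375]
cv2.imwrite("pics/o3.png",w)
E
```

```text
('top', 'side') [0.52594405 0.03784125 1.73262333] [-0.5, 0.0, 1.0, -0.5, -0.1, -0.2, 0.8, -1.6, 0.3, -1.7, 0.7, -0.7, 0.9, 0.5, -1.2, 0.3, 1.2, 1.9, 0.1, -0.9, 0.5, -0.1, -1.0, -0.7, 1.0, 0.3]
('top',) [0.52509789 0.03868607 1.72606118] [-0.6, 0.6, 0.7, 0.0, -0.5, 0.1, 0.5, -1.3, 0.0, -0.8, 0.4, 0.1]
('side',) [0.52704057 0.03683621 1.73997384] [-0.4, -1.9, 0.0, -1.1, 0.5, 0.1, -1.0, 0.0, 1.3, 1.3, -1.3, -0.6, 0.8, 0.4]
stop front top-view [137.85479971 -19.98426568]
stop front top-view [132.66694293  14.39852657]
stop front side-view(top front edge hidden?) [141.17167465 -18.67295235]
stop front side-view(top front edge hidden?) [139.47984432  20.43715104]
stop rear bottom/ top [150.38016461 -20.75180152]
stop rear bottom/ top [148.52139688  22.34619634]
stop rear top [152.94401567 -20.13360836]
stop rear top [151.13311871  21.77879691]
pad front top view [120.41387718  -0.31847436] [1.19379996e+02 3.42187337e-02]
head [ 0.53499746 -0.35221369  1.42273726] [-0.7  0.1  0.1  0.1  0.6 -0.2]
```

View pics/o3.png

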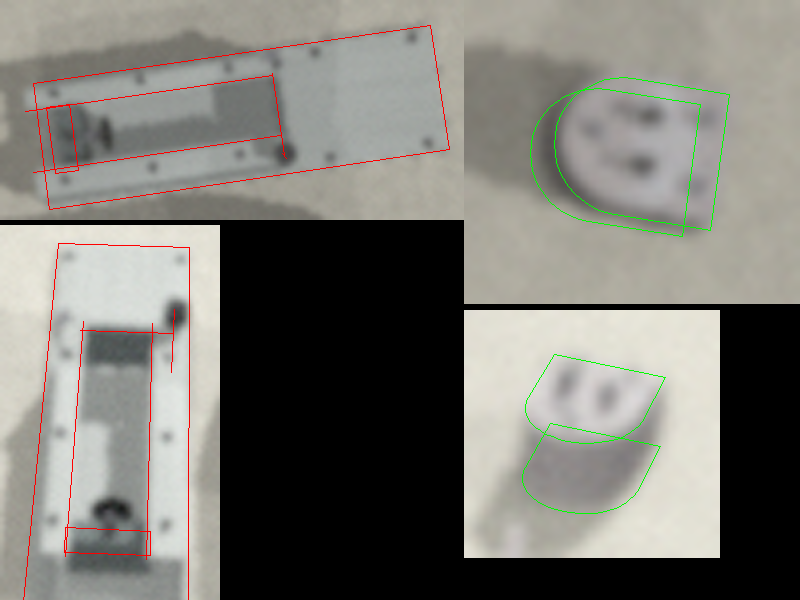

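```bash
cat >> h.py <<'E'
lane=np.load("lane.npy") if __import__("os").path.exists("lane.npy") else None
def q(phi):return [float(np.cos(phi/2)),float(np.sin(phi/2)),0.,0.]
def st(msg=""):
    s=env.get_state();print(msg,"t",round(s["t"],2),"tcp",s["tcp_pos"].round(4),"F",s["ft_force"].round(2),"w",round(s["width"],3),flush=True);return s
def W(x,y,z):return tf(lane,[(x,y,z)])[0]
def toL(p):
    c,s=np.cos(lane[2]),np.sin(lane[2]);d=np.array(p[:2])-lane[:2];return np.array([c*d[0]+s*d[1],-s*d[0]+c*d[1]])
E
python3 - <<'E'
from h import *
head=np.load("head.npy");print(ray("top",(372,152),.09),ray("top",(339,225),.02),ray("top",(324,178),.03))
g=tf(head,[(-.012,0,0)])[0]
for k in(1,-1):
    for nm,pos,ph in(("pick",[g[0],g[1],.004],head[2]+k*np.pi/2),("place",W(-.064,0,.0105),lane[2]+k*np.pi/2)):
        print(k,nm,env.inverse_kinematics(list(pos),q(ph)))
for k in(0,1):
    for x in(-.1,.06):print("push",k,env.inverse_kinematics(list(W(x,0,.016)),q(lane[2]+k*np.pi)))
st()
E
```

```text
[ 0.63188404 -0.34020834  0.09      ] [ 0.43723829 -0.26471802  0.02      ] [ 0.56752546 -0.22146945  0.03      ]
1 pick [-7.14256427e-01  2.93152273e-01  1.69674272e+00 -4.44089210e-16
  1.15169766e+00  2.57539529e+00]
1 place [-1.85842650e-01  4.91295937e-02  1.96248936e+00 -4.44089210e-16
  1.12997370e+00  2.79392300e+00]
-1 pick [-7.14256427e-01  2.93152273e-01  1.69674272e+00 -4.44089210e-16
  1.15169766e+00 -5.66197363e-01]
-1 place [-1.85842650e-01  4.91295937e-02  1.96248936e+00 -4.44089210e-16
  1.12997370e+00 -3.47669651e-01]
push 0 [-2.48248477e-01  6.04580564e-02  1.93991738e+00 -4.44089210e-16
  1.14121722e+00 -1.98087180e+00]
push 0 [ 4.41048696e-02  1.38760455e-02  1.98793412e+00 -4.44089210e-16
  1.13978249e+00 -1.68851846e+00]
push 1 [-2.48248477e-01  6.04580564e-02  1.93991738e+00 -4.44089210e-16
  1.14121722e+00  1.16072085e+00]
push 1 [ 4.41048696e-02  1.38760455e-02  1.98793412e+00 -4.44089210e-16
  1.13978249e+00  1.45307419e+00]
 t 1.3 tcp [ 0.1983 -0.5927  0.2042] F [ 0.09 -0.08  0.35] w 1.0
```

```bash
python3 - <<'E'
from h import *
head=np.load("head.npy");g=tf(head,[(-.012,0,0)])[0];Q=q(head[2]-np.pi/2)
env.movep([g[0],g[1],.11],Q);st("above")
env.gripper_to(.8,40);st("open")
env.servo_line([g[0],g[1],.004],v=.12);st("down")
cv2.imwrite("pics/d.png",cv2.resize(np.hstack([env.get_image("side")[110:180,225:320],env.get_image("top")[155:225,325:420]]),None,fx=4,fy=4,interpolation=cv2.INTER_CUBIC))
E
```

```text
above t 2.84 tcp [ 0.5328 -0.3652  0.1105] F [ 0.66 -0.23  0.9 ] w 1.002
open t 3.16 tcp [ 0.5329 -0.3647  0.1102] F [0.55 0.58 0.17] w 0.799
down t 4.19 tcp [ 0.534  -0.3647  0.0051] F [ 0.86 -0.7   0.98] w 0.799
```

View pics/d.png

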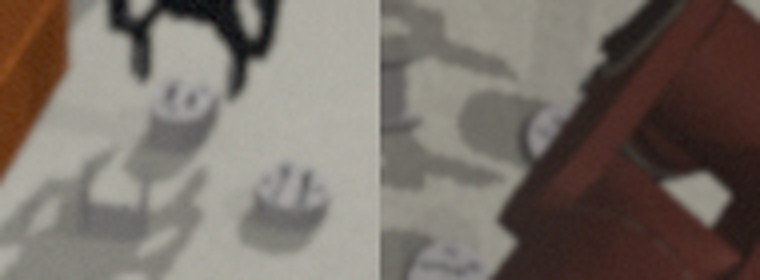

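```bash
python3 - <<'E'
from h import *
env.gripper_to(0,50);st("closed")
s=env.get_state()
p=s["tcp_pos"];env.servo_line([p[0],p[1],.10],v=.15);st("lift")
P=W(-.066,0,.10);env.movep(list(P),q(lane[2]-np.pi/2));st("over ledge")
cv2.imwrite("pics/e.png",cv2.resize(env.get_image("side")[130:300,190:320],None,fx=3.5,fy=3.5,interpolation=cv2.INTER_CUBIC))
E
```

```text
closed t 4.83 tcp [ 0.5353 -0.3652  0.0074] F [-0.65  1.49  8.76] w 0.22
lift t 5.62 tcp [ 0.5344 -0.3644  0.0984] F [-0.23  0.98 -2.11] w 0.223
over ledge t 6.9 tcp [ 0.5369 -0.0282  0.1001] F [ 1.38 -0.39 -1.1 ] w 0.223
```

View pics/e.png

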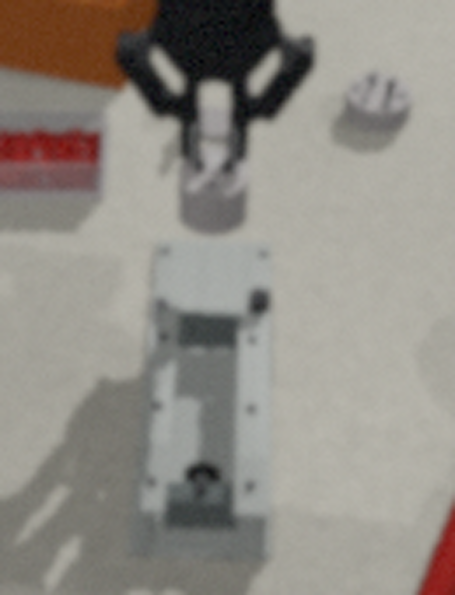

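```bash
python3 - <<'E'
from h import *
head=np.load("head.npy")
for s in(-1,1):print("tip pred px",proj("side",tf(head,[(-.012,s*.034,.012)])), "in crop", (proj("side",tf(head,[(-.012,s*.034,.012)]))-[225,110])*4)
a=env.get_image("side");cv2.imwrite("pics/f.png",cv2.resize(cv2.convertScaleAbs(a[130:205,215:290],alpha=1.5),None,fx=8,fy=8,interpolation=cv2.INTER_CUBIC))
s=st();p=s["tcp_pos"];print("tcp px in crop",(proj("side",p)-[215,130])*8)
b=env.get_image("top");cv2.imwrite("pics/f2.png",cv2.resize(cv2.convertScaleAbs(b[150:240,200:400],alpha=1.5),None,fx=4,fy=4,interpolation=cv2.INTER_CUBIC))
E
```

```text
tip pred px [[261.05492089 136.81975359]] in crop [[144.21968354 107.27901435]]
tip pred px [[280.78758623 140.8910567 ]] in crop [[223.15034492 123.56422679]]
 t 7.0 tcp [ 0.537  -0.0285  0.1001] F [ 0.29 -0.06 -1.41] w 0.223
tcp px in crop [[280.61528407 432.60939715]]
```

View pics/f.png

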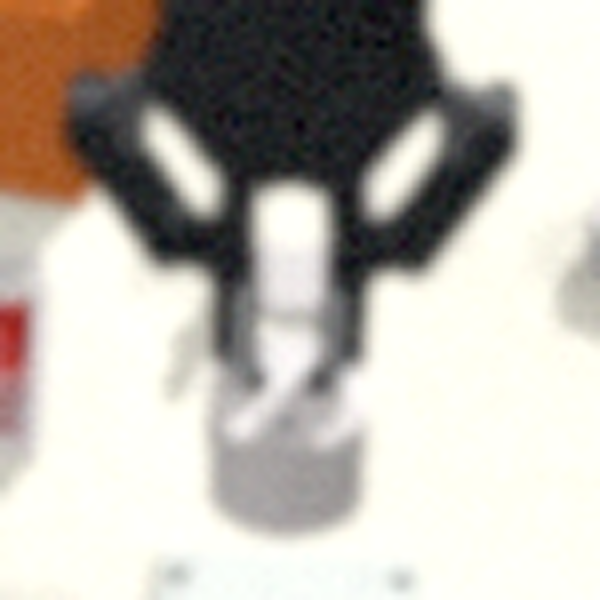

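View pics/f2.png

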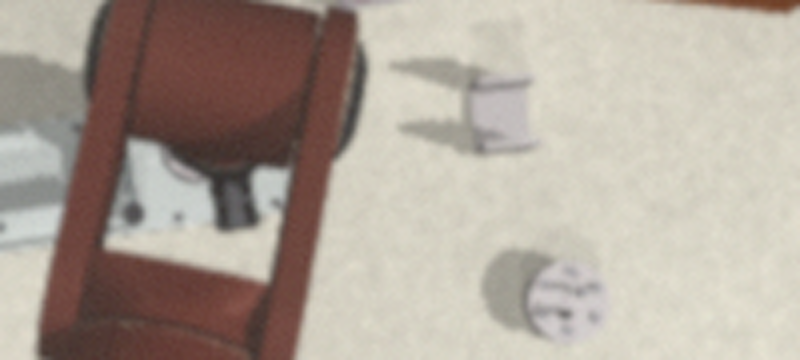

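```bash
python3 - <<'E'
from h import *
s=env.get_state();p=s["tcp_pos"];ly=toL(p);print("tcp lane",ly)
for off in(.041,.0):
  for z in(.03,.05,.07,.085,.10):
    L=[(ly[0]+off,ly[1],z),(ly[0]+off-.029,ly[1]+.024,z),(ly[0]+off-.029,ly[1]-.024,z)]
    print(off,z,((proj("side",tf(lane,L))+.5-[215,130])*8).round().tolist())
E
```

```text
tcp lane [-0.0672226  -0.00015744]
0.041 0.03 [[278.0, 690.0], [356.0, 628.0], [207.0, 623.0]]
0.041 0.05 [[279.0, 645.0], [358.0, 583.0], [207.0, 578.0]]
0.041 0.07 [[279.0, 599.0], [359.0, 537.0], [206.0, 532.0]]
0.041 0.085 [[280.0, 563.0], [361.0, 501.0], [205.0, 497.0]]
0.041 0.1 [[280.0, 527.0], [362.0, 465.0], [205.0, 460.0]]
0.0 0.03 [[283.0, 599.0], [358.0, 541.0], [214.0, 536.0]]
0.0 0.05 [[283.0, 555.0], [360.0, 496.0], [213.0, 492.0]]
0.0 0.07 [[284.0, 509.0], [361.0, 450.0], [213.0, 446.0]]
0.0 0.085 [[284.0, 473.0], [363.0, 415.0], [212.0, 411.0]]
0.0 0.1 [[285.0, 437.0], [364.0, 379.0], [212.0, 375.0]]
```

```bash
python3 - <<'E'
from h import *
P=W(-.066,0,.12);env.movep(list(P),q(lane[2]-np.pi));st()
a=env.get_image("side");cv2.imwrite("pics/g.png",cv2.resize(cv2.convertScaleAbs(a[120:205,200:290],alpha=1.5),None,fx=7,fy=7,interpolation=cv2.INTER_CUBIC))
E
```

```text
t 8.45 tcp [ 0.5366 -0.0275  0.1199] F [-0.93 -0.58 -2.41] w 0.228
```

View pics/g.png

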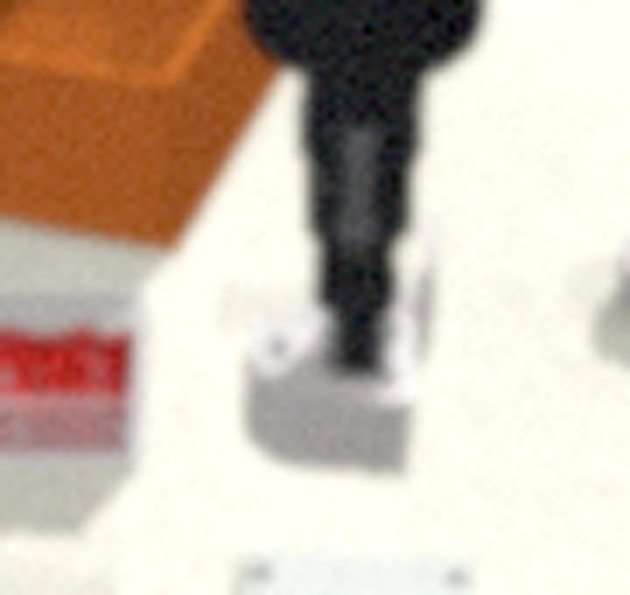

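```bash
python3 - <<'E'
from h import *
s=env.get_state();p=s["tcp_pos"];ly=toL(p)
for z in(.075,.085,.1,.11,.12,.13,.15):
    L=[(ly[0]+.024,ly[1]+.017,z),(ly[0]+.024,ly[1],z),(ly[0]+.024,ly[1]-.041,z),(ly[0]-.024,ly[1]+.017,z),(ly[0]+.017,ly[1],z)]
    print(z,((proj("side",tf(lane,L))+.5-[200,120])*7).round().tolist())
print(s["ft_force"],s["ft_torque"],s["effort"])
E
```

```text
0.075 [[400.0, 554.0], [352.0, 553.0], [236.0, 549.0], [403.0, 464.0], [352.0, 539.0]]
0.085 [[400.0, 533.0], [352.0, 532.0], [235.0, 528.0], [403.0, 443.0], [353.0, 518.0]]
0.1 [[401.0, 501.0], [352.0, 500.0], [234.0, 496.0], [404.0, 412.0], [353.0, 487.0]]
0.11 [[402.0, 480.0], [352.0, 478.0], [233.0, 475.0], [405.0, 390.0], [353.0, 465.0]]
0.12 [[403.0, 458.0], [353.0, 456.0], [233.0, 453.0], [405.0, 369.0], [353.0, 443.0]]
0.13 [[403.0, 436.0], [353.0, 434.0], [232.0, 431.0], [406.0, 347.0], [354.0, 421.0]]
0.15 [[405.0, 390.0], [354.0, 389.0], [231.0, 385.0], [407.0, 301.0], [354.0, 375.0]]
[ 0.02426336  0.26940275 -2.80437611] [ 0.00302239  0.06604454 -0.01351621] [-2.78214383e-02 -3.25424623e+01 -3.65794373e+01  4.17531148e-03
 -1.49243174e-02 -1.99767775e-03]
```

```bash
python3 - <<'E'
from h import *
Q=q(lane[2]-np.pi/2)
env.movep(list(W(-.063,0,.05)),Q);s=st("above ledge");f0=s["ft_force"][2]
env.servo_line(list(W(-.063,0,.017)),v=.08);s=st();f0=s["ft_force"][2]
for z in(.0155,.0145,.0135,.0125,.0115,.0105,.0095,.0085):
    env.servo_line(list(W(-.063,0,z)),v=.02);s=st("step %.4f"%z)
    if s["ft_force"][2]-f0>3:break
cv2.imwrite("pics/i.png",cv2.resize(env.get_image("side")[150:235,200:290],None,fx=7,fy=7,interpolation=cv2.INTER_CUBIC))
E
```

```text
above ledge t 9.89 tcp [ 0.5363 -0.0244  0.0503] F [-0.22 -0.15 -1.37] w 0.224
 t 10.46 tcp [ 0.5357 -0.0244  0.0163] F [ 0.35  0.03 -2.4 ] w 0.224
step 0.0155 t 10.71 tcp [ 0.5361 -0.0244  0.0155] F [-0.57  0.92 -1.95] w 0.217
step 0.0145 t 10.96 tcp [ 0.5364 -0.0243  0.0149] F [0.12 0.82 0.11] w 0.224
step 0.0135 t 11.21 tcp [ 0.5366 -0.024   0.0144] F [-2.28  2.97  5.4 ] w 0.221
```

View pics/i.png

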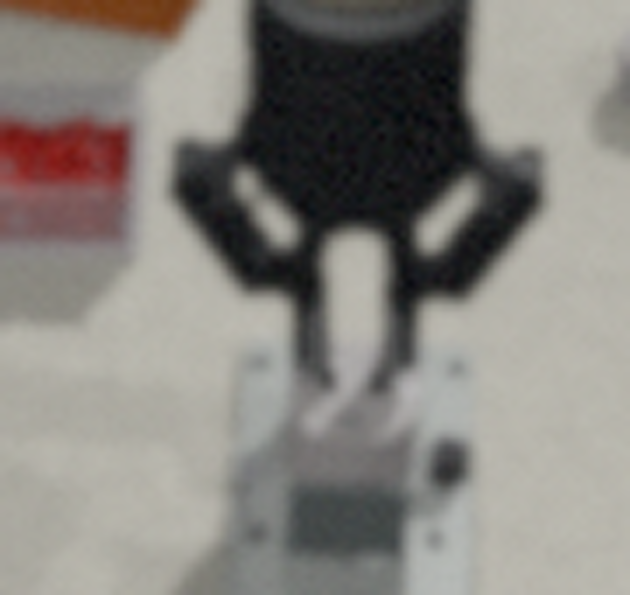

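```bash
python3 - <<'E'
from h import *
p=env.get_state()["tcp_pos"]
env.gripper_to(.45);s=st("open");
p=s["tcp_pos"];env.servo_line([p[0],p[1],.09],v=.15);st("up")
a=env.get_image("side");b=env.get_image("top")
cv2.imwrite("pics/j.png",cv2.resize(cv2.convertScaleAbs(a[120:240,200:290],alpha=1.3),None,fx=5,fy=5,interpolation=cv2.INTER_CUBIC))
cv2.imwrite("pics/j2.png",cv2.resize(cv2.convertScaleAbs(b[140:240,160:300],alpha=1.3),None,fx=5,fy=5,interpolation=cv2.INTER_CUBIC))
for q_ in("head","gate"):
  for n in("side","top"):print(n,q_,[(round(d["p"],2),d["extent"]) for d in env.trace(n,q_)[:2]])
E
```

```text
open t 11.58 tcp [ 0.5358 -0.0245  0.0131] F [ 0.02 -0.65 -1.15] w 0.449
up t 12.24 tcp [ 0.5352 -0.0245  0.0892] F [ 0.52 -0.36 -0.75] w 0.45
side head [(0.54, [242.2, 200.8, 259.7, 222.2])]
top head []
side gate [(0.63, [241.0, 221.8, 258.5, 231.5]), (0.16, [179.7, 98.4, 232.6, 155.7])]
top gate []
```

View pics/j.png

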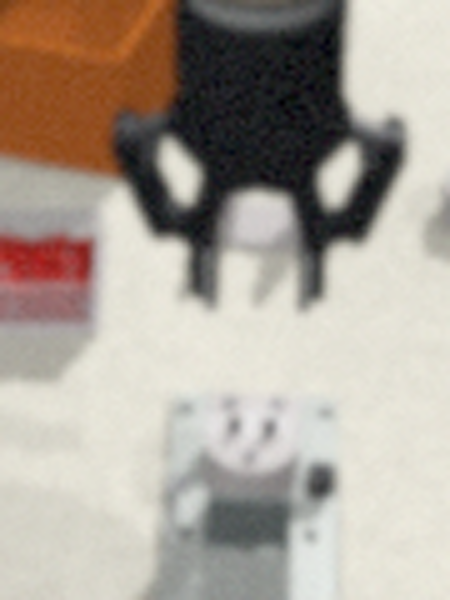

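View pics/j2.png

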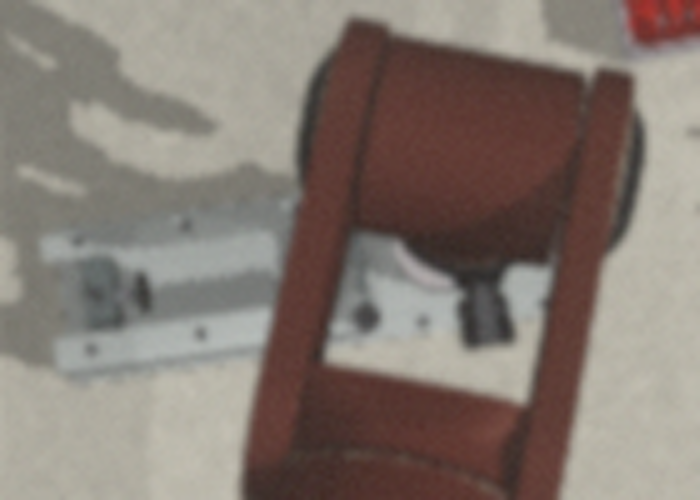

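```bash
python3 - <<'E'
from h import *
s=env.get_state();ly=toL(s["tcp_pos"]);print(ly)
for z in(.09,.10,.11,.12,.13):print(z,proj("side",tf(lane,[(ly[0],ly[1]-.026,z),(ly[0],ly[1]+.026,z)])).round(1).tolist(),proj("side",tf(lane,[(ly[0]+.011,ly[1],z)])).round(1).tolist())
# head: nose-top & sides in j : nose bottom-of-top (250/5..)
for uv,z,n in(((200+250/5,120+472/5),.040,"nose top"),((200+205/5,120+440/5),.04,"right side"),((200+298/5,120+435/5),.04,"left side")):
    print(n,toL(ray("side",uv,z)))
E
```

```text
[-0.06292156  0.00096341]
0.09 [[240.0, 188.0], [260.9, 188.6]] [[250.3, 191.3]]
0.1 [[239.9, 185.0], [261.0, 185.6]] [[250.3, 188.2]]
0.11 [[239.9, 181.9], [261.2, 182.5]] [[250.4, 185.2]]
0.12 [[239.9, 178.8], [261.3, 179.4]] [[250.4, 182.0]]
0.13 [[239.8, 175.6], [261.4, 176.2]] [[250.5, 178.9]]
nose top [-0.02134474  0.00174199]
right side [-0.04293257 -0.02184886]
left side [-0.04861851  0.02522785]
```

```bash
python3 - <<'E'
from h import *
Q=q(lane[2]+np.pi)
env.movep(list(W(-.125,0,.10)),Q);env.gripper_to(0,60);s=st("shut")
a=env.get_image("side");b=env.get_image("top")
cv2.imwrite("pics/k.png",cv2.resize(cv2.convertScaleAbs(a[100:240,190:300],alpha=1.3),None,fx=4.2,fy=4.2,interpolation=cv2.INTER_CUBIC))
cv2.imwrite("pics/k2.png",cv2.resize(cv2.convertScaleAbs(b[140:240,160:300],alpha=1.3),None,fx=5,fy=5,interpolation=cv2.INTER_CUBIC))
ly=toL(s["tcp_pos"])
for z in(.1,.11,.12,.13):print(z,((proj("side",tf(lane,[(ly[0],ly[1],z)]))+.5-[190,100])*4.2).round(1).tolist())
E
```

```text
shut t 14.31 tcp [ 0.5461 -0.0855  0.1   ] F [-0.63  0.44 -0.41] w 0.004
0.1 [[258.0, 293.9]]
0.11 [[258.1, 281.1]]
0.12 [[258.3, 268.1]]
0.13 [[258.5, 255.0]]
```

View pics/k.png

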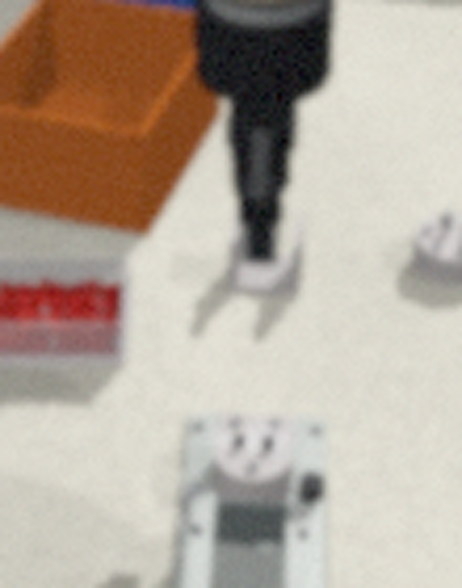

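View pics/k2.png

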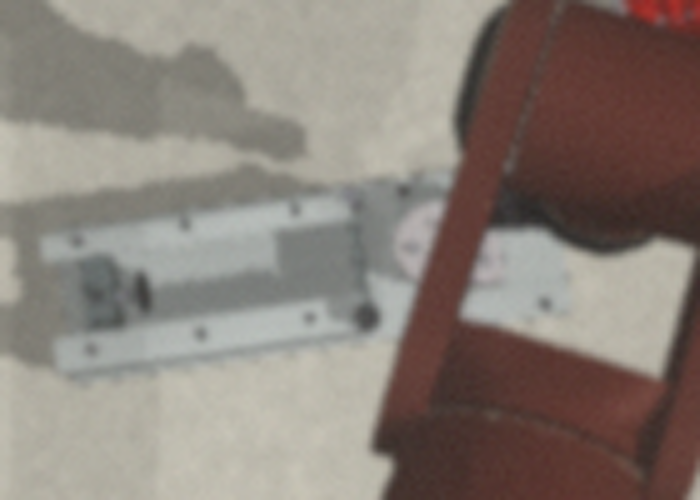

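```bash
python3 - <<'E'
from h import *
env.servo_line(list(W(-.142,0,.012)),v=.12);s=st();f0=s["ft_force"][2]
for z in np.arange(.006,-.032,-.004):
    env.servo_line(list(W(-.142,0,z)),v=.03);s=st("z %.3f"%z)
    if s["ft_force"][2]-f0>2.5:break
E
```

```text
t 15.31 tcp [ 0.5495 -0.1025  0.0128] F [-0.43  0.32  0.01] w -0.001
z 0.006 t 15.66 tcp [ 0.5488 -0.1022  0.006 ] F [-0.17 -0.12  0.  ] w 0.007
z 0.002 t 15.94 tcp [ 0.5486 -0.1022  0.0017] F [ 0.27 -0.28  0.56] w 0.001
z -0.002 t 16.23 tcp [ 0.5485 -0.1022 -0.0024] F [-0.33  0.03 -0.87] w 0.0
z -0.006 t 16.51 tcp [ 0.5486 -0.1022 -0.0063] F [ 0.41 -0.11 -0.27] w 0.002
z -0.010 t 16.79 tcp [ 0.5485 -0.1022 -0.0104] F [ 0.22  0.1  -0.32] w 0.001
z -0.014 t 17.07 tcp [ 0.5485 -0.1022 -0.0144] F [-0.29  0.63  0.09] w 0.002
z -0.018 t 17.36 tcp [ 0.5485 -0.1022 -0.0183] F [-0.11 -0.3   0.03] w -0.0
z -0.022 t 17.64 tcp [ 0.5485 -0.1022 -0.0224] F [-0.31  0.45 -0.37] w 0.005
z -0.026 t 17.93 tcp [ 0.5486 -0.1022 -0.0263] F [0.39 0.77 0.17] w 0.001
z -0.030 t 18.21 tcp [ 0.5493 -0.1025 -0.0271] F [-8.49  2.72 17.79] w -0.001
```

```bash
cat >> h.py <<'E'
ux=np.array([np.cos(lane[2]),np.sin(lane[2]),0]);uy=np.array([-ux[1],ux[0],0])
TZ=-.0105
def go(x,v=.05,y=0.,z=TZ,msg=""):
    env.servo_line(list(W(x,y,z)),v=v);s=env.get_state();F=s["ft_force"]
    l=toL(s["tcp_pos"])*1e3
    print(msg,"t%.2f x%.1f y%.1f z%.1f Fx%.2f Fy%.2f Fz%.2f"%(s["t"],l[0],l[1],s["tcp_pos"][2]*1e3,F@ux,F@uy,F[2]),flush=True);return F@ux
def snap(f,big=5):
    a=env.get_image("side");b=env.get_image("top")
    A=cv2.resize(cv2.convertScaleAbs(a[190:295,215:280],alpha=1.3),None,fx=5.5,fy=5.5,interpolation=cv2.INTER_CUBIC)
    B=cv2.resize(cv2.convertScaleAbs(b[160:225,162:274],alpha=1.3),None,fx=3.8,fy=3.8,interpolation=cv2.INTER_CUBIC)
    w=np.zeros((580,800,3),np.uint8);w[:A.shape[0],:A.shape[1]]=A;w[:B.shape[0],365:365+B.shape[1]]=B;cv2.imwrite(f,w)
E
python3 - <<'E'
from h import *
go(-.142,.1);go(-.142,.1)
for x in(-.115,-.105,-.098,-.092,-.086,-.080,-.070,-.060):
    f=go(x,.05)
    if f<-14:break
snap("pics/l.png")
E
```

```text
t18.55 x-142.4 y-0.7 z-9.9 Fx-0.40 Fy-0.05 Fz-0.20
 t18.80 x-141.7 y0.6 z-11.4 Fx-0.28 Fy-0.42 Fz-0.50
 t19.49 x-114.9 y-0.1 z-10.4 Fx-0.47 Fy0.06 Fz-0.54
 t19.84 x-104.7 y0.1 z-10.6 Fx-0.34 Fy0.30 Fz0.37
 t20.13 x-97.7 y0.1 z-10.6 Fx-0.25 Fy-0.02 Fz-0.61
 t20.40 x-91.7 y-0.0 z-10.4 Fx0.61 Fy-0.27 Fz0.31
 t20.67 x-85.6 y0.1 z-10.5 Fx0.05 Fy0.06 Fz0.57
 t20.93 x-79.5 y0.1 z-10.6 Fx-0.91 Fy0.70 Fz-0.04
 t21.28 x-69.4 y0.1 z-10.6 Fx-0.05 Fy0.05 Fz0.07
 t21.63 x-59.9 y-0.1 z-10.5 Fx-2.65 Fy-0.14 Fz-0.91
```

View pics/l.png

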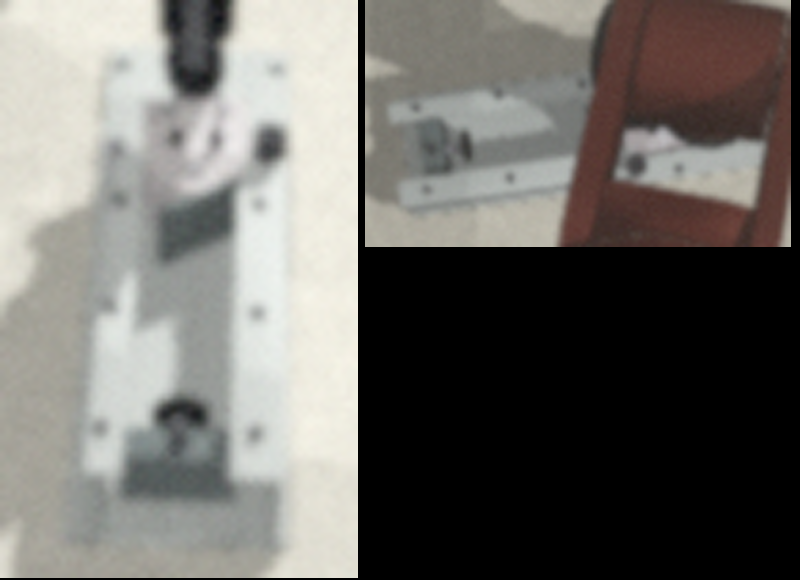

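```bash
python3 - <<'E'
from h import *
print("nose",toL(ray("side",(215+192/5.5,190+195/5.5),.04)))
for x in(-.052,-.044,-.036,-.028,-.02):
    f=go(x,.04)
    if f<-14:break
snap("pics/m.png")
E
```

```text
nose [0.01584527 0.00281768]
 t22.08 x-52.3 y-0.3 z-10.2 Fx-3.42 Fy-1.44 Fz0.12
 t22.43 x-44.0 y-0.2 z-10.4 Fx-3.34 Fy-1.89 Fz0.42
 t22.78 x-35.8 y0.0 z-10.6 Fx-2.26 Fy-1.99 Fz0.57
 t23.13 x-27.6 y0.2 z-10.6 Fx-1.02 Fy-0.80 Fz-0.32
 t23.48 x-19.5 y0.4 z-10.7 Fx-1.11 Fy0.11 Fz-0.36
```

View pics/m.png

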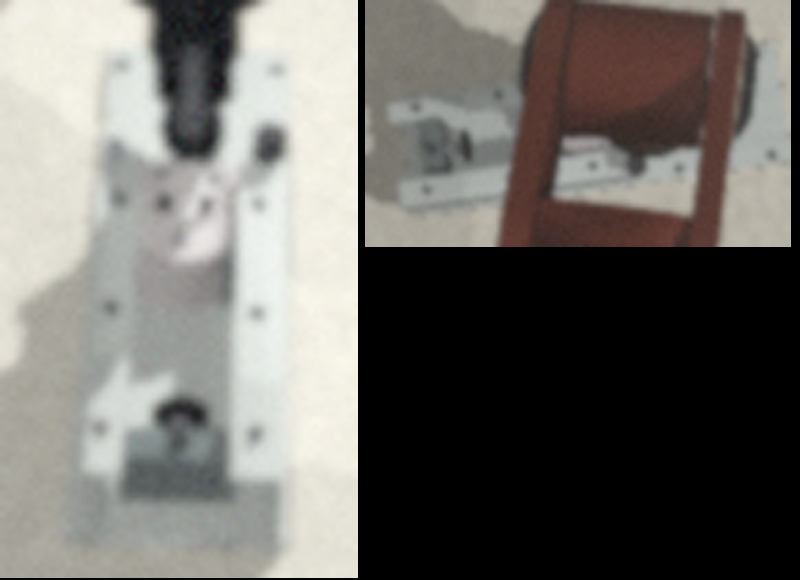

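```bash
python3 - <<'E'
from h import *
print("nose",toL(ray("side",(215+190/5.5,190+270/5.5),.04)))
for x in(-.012,-.004,.004,.012,.020,.026,.031):
    f=go(x,.035)
    if f<-10:break
snap("pics/n.png")
E
```

```text
nose [0.05878906 0.0034735 ]
 t23.96 x-11.5 y0.3 z-10.7 Fx-1.02 Fy-0.38 Fz-0.17
 t24.33 x-3.4 y0.3 z-10.7 Fx-1.09 Fy-0.64 Fz0.23
 t24.71 x4.6 y0.1 z-10.6 Fx-0.75 Fy-0.11 Fz0.34
 t25.08 x12.6 y0.2 z-10.6 Fx-0.31 Fy0.90 Fz-0.21
 t25.46 x20.6 y0.3 z-10.6 Fx-0.55 Fy-0.43 Fz0.90
 t25.78 x26.4 y0.3 z-10.6 Fx-0.61 Fy-0.37 Fz-0.29
 t26.07 x31.3 y0.3 z-10.6 Fx-0.92 Fy0.89 Fz0.94
```

View pics/n.png

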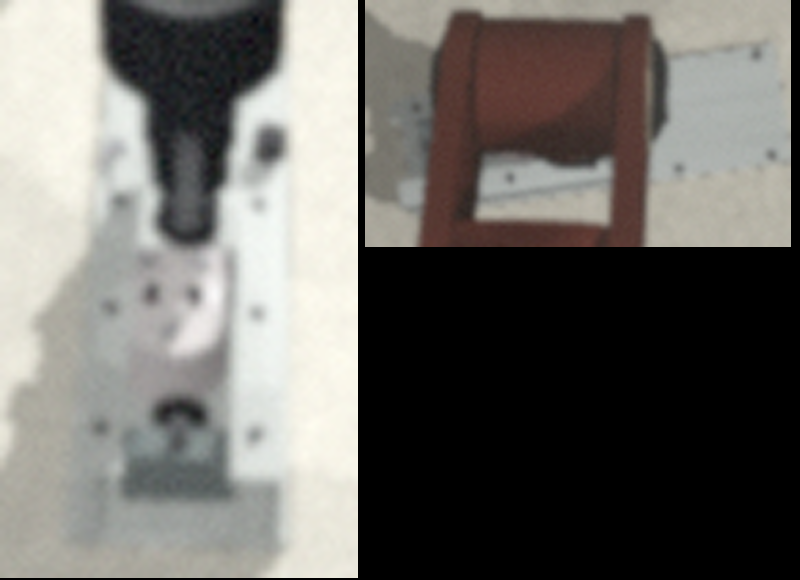

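```bash
python3 - <<'E'
from h import *
print("nose",toL(ray("side",(215+180/5.5,190+359/5.5),.04)))
x=.031
while x<.058:
    x+=.0006
    f=go(x,.006)
    if f<-5:break
np.save("x.npy",x)
E
```

```text
nose [0.10607652 0.00109591]
 t26.43 x31.4 y0.3 z-10.6 Fx-2.94 Fy1.41 Fz0.97
 t26.68 x31.8 y0.3 z-10.6 Fx-3.77 Fy1.37 Fz0.40
 t26.93 x32.5 y0.3 z-10.6 Fx-4.92 Fy1.89 Fz1.59
 t27.18 x33.1 y0.3 z-10.6 Fx-3.97 Fy2.31 Fz0.73
 t27.43 x33.7 y0.3 z-10.6 Fx-5.05 Fy2.18 Fz0.58
```

```bash
python3 - <<'E'
from h import *
x=float(np.load("x.npy"))
for i in range(14):
    x+=.0006
    f=go(x,.006)
    if f<-8:break
np.save("x.npy",x)
snap("pics/p.png")
E
```

```text
t27.68 x34.3 y0.3 z-10.6 Fx-4.32 Fy1.75 Fz0.27
 t27.93 x34.9 y0.3 z-10.6 Fx-4.17 Fy1.81 Fz2.04
 t28.18 x35.5 y0.3 z-10.6 Fx-4.19 Fy2.23 Fz0.59
 t28.43 x36.1 y0.3 z-10.6 Fx-4.42 Fy3.01 Fz2.11
 t28.68 x36.7 y0.2 z-10.6 Fx-4.49 Fy2.47 Fz0.42
 t28.93 x37.3 y0.3 z-10.6 Fx-4.27 Fy1.46 Fz0.55
 t29.18 x37.9 y0.3 z-10.6 Fx-4.63 Fy2.85 Fz0.42
 t29.43 x38.5 y0.3 z-10.6 Fx-4.84 Fy1.65 Fz1.73
 t29.68 x39.1 y0.3 z-10.6 Fx-4.78 Fy3.21 Fz0.86
 t29.93 x39.9 y-0.0 z-10.6 Fx-3.82 Fy0.28 Fz-0.15
 t30.18 x40.6 y-0.0 z-10.6 Fx-3.04 Fy1.17 Fz-1.11
 t30.43 x41.3 y0.0 z-10.5 Fx-3.03 Fy1.03 Fz0.37
 t30.68 x41.9 y-0.0 z-10.5 Fx-3.94 Fy0.89 Fz-0.72
 t30.93 x42.5 y-0.0 z-10.5 Fx-3.46 Fy1.47 Fz-0.45
```

View pics/p.png

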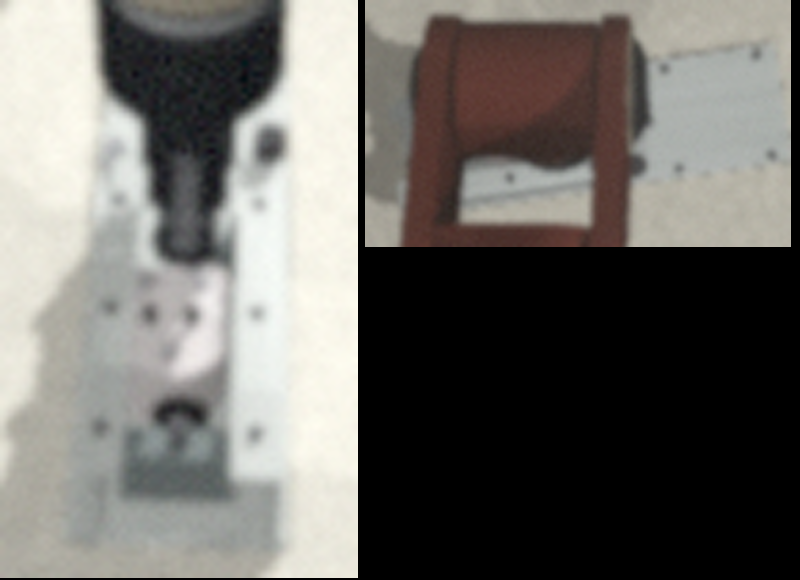

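```bash
python3 - <<'E'
from h import *
x=float(np.load("x.npy"))
for i in range(30):
    x+=.0006
    f=go(x,.006)
    if f<-7:break
np.save("x.npy",x)
E
```

```text
t31.27 x43.0 y-0.0 z-10.5 Fx-3.16 Fy0.36 Fz-0.13
 t31.52 x43.6 y-0.0 z-10.5 Fx-4.35 Fy-0.37 Fz-0.36
 t31.77 x44.3 y-0.0 z-10.5 Fx-2.89 Fy-0.15 Fz-0.98
 t32.02 x44.9 y-0.0 z-10.5 Fx-3.22 Fy-0.38 Fz0.07
 t32.27 x45.5 y-0.0 z-10.5 Fx-2.21 Fy0.40 Fz-0.65
 t32.52 x46.1 y-0.0 z-10.5 Fx-3.09 Fy0.42 Fz-0.62
 t32.77 x46.4 y-0.0 z-10.5 Fx-3.61 Fy0.55 Fz-0.26
 t33.02 x46.5 y-0.0 z-10.5 Fx-6.75 Fy0.78 Fz-0.33
 t33.27 x46.5 y-0.0 z-10.4 Fx-8.61 Fy0.80 Fz-1.21
```

```bash
python3 - <<'E'
from h import *
x=float(np.load("x.npy"))
for d in(.0005,.0004,.0002,.0002):
    x+=d;f=go(x,.006)
    if f<-11.3:break
for i in range(6):
    env.dwell(.2);s=env.get_state();print(round(s["t"],2),(s["ft_force"]@ux).round(2),(s["ft_force"]@uy).round(2))
np.save("x.npy",x)
snap("pics/r.png")
E
```

```text
t33.52 x46.5 y-0.0 z-10.3 Fx-9.85 Fy0.84 Fz-0.91
 t33.77 x46.5 y0.0 z-10.3 Fx-11.78 Fy1.35 Fz1.00
33.98 -11.5 1.37
34.17 -11.36 1.0
34.38 -11.21 1.52
34.58 -10.51 1.5
34.77 -10.18 1.43
34.98 -11.87 1.56
```

View pics/r.png

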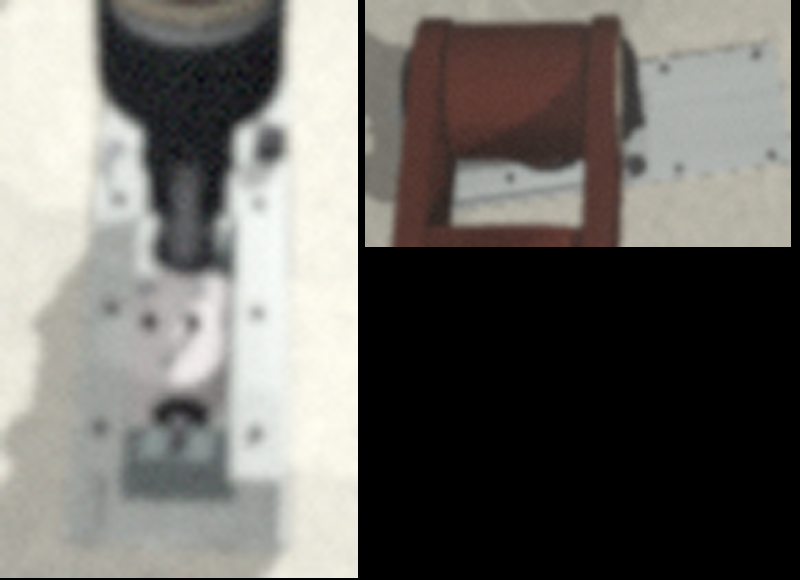

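```bash
python3 - <<'E'
from h import *
x=float(np.load("x.npy"))
for i in range(8):
    x-=.0004;f=go(x,.006)
    if f>-4.0:break
l=toL(env.get_state()["tcp_pos"])
for z in(-.007,-.002,.006,.016,.03):
    go(x,.04,z=z,msg="lift")
go(x,.15,z=.13,msg="lift")
env.movep(list(W(-.12,-.05,.2)),q(lane[2]+np.pi));st()
snap("pics/s.png")
E
```

```text
t35.33 x46.5 y-0.0 z-10.3 Fx-9.96 Fy1.32 Fz0.45
 t35.58 x46.5 y-0.0 z-10.3 Fx-8.20 Fy0.44 Fz-0.45
 t35.83 x46.5 y-0.0 z-10.4 Fx-7.44 Fy0.47 Fz0.63
 t36.08 x46.5 y-0.0 z-10.4 Fx-5.10 Fy0.05 Fz-0.26
 t36.33 x46.5 y-0.0 z-10.4 Fx-4.55 Fy0.27 Fz1.13
 t36.58 x46.5 y-0.1 z-10.4 Fx-3.54 Fy-0.06 Fz1.04
lift t36.83 x46.5 y-0.5 z-6.7 Fx-1.60 Fy-0.94 Fz-0.55
lift t37.10 x46.4 y-0.6 z-1.4 Fx-0.59 Fy-1.66 Fz0.13
lift t37.45 x46.4 y-0.7 z6.8 Fx0.16 Fy-1.67 Fz1.10
lift t37.85 x46.3 y0.2 z16.2 Fx0.98 Fy0.41 Fz0.17
lift t38.35 x46.3 y-0.3 z30.4 Fx-0.85 Fy-0.39 Fz0.04
lift t39.17 x46.4 y0.8 z128.8 Fx-0.05 Fy-0.11 Fz-0.56
 t 39.94 tcp [ 0.5936 -0.0716  0.1983] F [-0.07  0.84 -0.53] w -0.006
```

View pics/s.png

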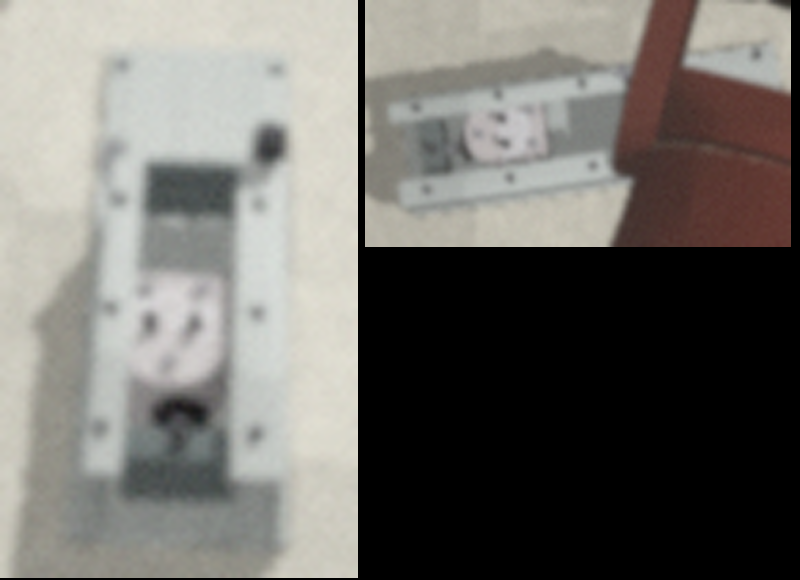

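```bash
python3 - <<'E'
from h import *
print("nose",toL(ray("side",(215+178/5.5,190+385/5.5),.04)))
a=env.get_image("side");o=cv2.imread("pics/side0.png")
for n in("disc","bracket","tray","spray","bin","driver"):print(n,[(round(d["p"],2),[int(v) for v in d["extent"]]) for d in env.trace("side",n)[:1]])
env.finish_job()
E
```

```text
nose [0.11915938 0.00080714]
disc [(0.69, [290, 148, 305, 169])]
bracket [(0.71, [245, 159, 262, 173])]
tray []
spray [(0.72, [80, 257, 141, 342])]
bin [(0.58, [177, 97, 245, 156])]
driver [(0.71, [295, 266, 330, 350])]
the job is handed in; nothing more can be done
```

The sensor head is home against the stop pad with the gate shut behind it, and I handed the job in at about 40 s of the 67 s allowed; no verdict was reported.

- **Placing:** I picked up the head, set it on the ledge nose towards the gate, and pushed it through with shut fingers from behind.
- **Pressing:** I felt for the pad in 0.6 mm steps. I held it for about 1.2 s at 10–12 N on the tool. Taking off the 3 N or so of gate and friction load, that is about 8 N on the pad.
- **Drawing out:** I eased the pressure off and lifted the finger straight up.

**Last checks:** The pictures showed the gate shut. The nose was about 119 mm past the gateway. I measured the stop's front face at 133–141 mm, best estimate about 138 mm. That puts the nose within 20 mm, but at the far end of the measurement it would be slightly over. The disc, bracket, spray can, bin and screwdriver showed where they started, within a few pixels. The tray was not detected in the last picture; I noticed no contact with it.

**What disagreed:**
- **Tool length:** The fingertips ended about 26 mm short of the stated TCP, which a touch on the bench confirmed. The fingers therefore gripped the studs on top of the head rather than its sides. The head was still carried and set down level, and I corrected the pushing height for this.
- **Touches:** The bench touch reached about 18 N, which is within limits. The pushing force stayed under 6 N until the pad.

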